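# Restock the sprung tin rack, oldest in front

## Robot

A 6-joint arm with a two-finger parallel gripper is mounted at the origin on the work surface. World frame = base frame: x ahead of the robot, y to its left, z up, the work surface at z = 0. Lengths are in m, angles in rad, forces in N, time in s.
With the tool pointing down it reaches from about 0.3 to 0.775 m from the base axis. Payload 14.6 kg.
Tool frame: the origin (TCP) lies between the finger pads; the fingertips stand 19 mm ahead of it and the grasp point (between the pads) is the TCP (ctrl.finger_overhang is the distance from the TCP to the fingertips, in m); z points along the fingers, y is the direction in which the jaws open and shut (so a half turn about z gives the same grasp; the last joint's range is limited). The gripper opens to 94 mm and grips with 3 to 60 N. Pads are 16 mm wide; open, the fingers measure 119 mm over their backs; the gripper's body (75 mm by 177 mm) begins 78 mm behind the grasp point.
Start: joints at [-0.067, 0.3, 1.521, -0, 1.321, -0.067], TCP at [0.55, -0, 0.194] pointing down, gripper open.
Joint ranges: [-3.03, 3.03], [-0.79, 2.21], [0.23, 2.52], [-1.04, 4.18], [0, 3.07], [-2.55, 2.55]. Speed limits (rad/s): [2.22, 2.22, 2.57, 3.14, 3.14, 3.14].

## Interface

Orientations are given as [roll, pitch, yaw] about the fixed x, y, z axes, in that order (R = Rz(yaw) Ry(pitch) Rx(roll)).
In Python, from station import ctrl gives the robot as it stands.
- The arm moves only by the tool send_rows, never from a script. Its argument "series" is a list of rows, each a list of 7 numbers: the turn, a rotation vector about the tool's x, y, z in degrees, then the shift along the tool's x, y, z in m, then the gripper's target within -1 to 1 (fully open at 1, half-way at 0, shut at -1). A call has 1 to 8 rows; each row is the pose to reach, as a shift and turn from the pose commanded when the call began, along the tool's axes at that moment; what a row does not reach only later rows make up. A row lasts 1/10 s, in which the tool goes at most 50 mm and 8.59 degrees, less where a joint would pass 70% of its speed; a pose out of reach is approached as far as the arm can. A call with a gripper value outside its range is refused whole. The fingers move at their own pace and stop on an object; "force" is the grip in N (left out, the last holds). Time passes only in rows, so rows that repeat a pose let the fingers close. It gives the time, the measured TCP pose, the force and the opening at its end, in the units of the state.
- ctrl.get_obs(): the state, without advancing time (a new reading comes with each control period).
- ctrl.camera(name): name is "scene" or "side" or "wrist"; returns a dict with "pixels" (480x640x3 uint8, red, green, blue), "z_map" (480x640 float32, m along the optical axis (not along the pixel's ray), 0 where there is no reading), "fov_y" (degrees; the focal length in pixels is half the picture's height over the tangent of half this angle, whatever the lens; pixels are square), "cx", "cy" (the principal point, pixels), "k1" (the pictures are not rectified: a ray, as slopes to the right and down, at radius r is drawn at 1 + k1 r^2 times it, then the intrinsics apply), "R" (3x3) and "t" (3): a world point X has camera coordinates R X + t. Camera axes: x right, y down, z forward; pixel columns grow to the right and rows downward; lengths in m; the calibration is good to about 2 mm. A picture is of the moment at which its call begins.
- ctrl.hand_in(): hands the job in, once; it reports no verdict.
The state is a dict: "time_s": time; "qpos": joint angles; "joint_vel": joint speeds; "tau": joint torques, N m; "ee_pos": TCP position; "eef_rot": TCP orientation; "force": force on the tool from outside, world axes, zero at the start; "moment": the same for the moment, N m; "grip_width": finger opening in m.
Only numpy, scipy, OpenCV 4.12 (cv2) and the standard library are available. Lean on these libraries where they do the work, as an engineer would, in place of code of your own. Each camera call takes 0.05 s, during which the arm holds its last target.

## Task

The tin rack on the potting bench holds one older seed tin, standing back from the front. Pull that tin forward until it stands against the rack's front board, then put the new tin from the bench into the row behind it, between it and the sprung follower plate, which has to be pressed back to make room. Leave both tins upright, flat on the rack's floor and closed up in a row, and do not disturb the pots, saucer or scoop.

Things in the scene. Friction and masses are not known exactly. Their poses are not given: they have to be found in the camera images.
- rack: Fixed pale-wood rack, one straight lane open above, 275 x 84 mm. Origin on the bench surface, mid-width, at the inner face of the front board; x along the lane from front to back, z up. Lane floor 10 mm above the bench, front board's top at 40 mm, side rails 64 mm apart inside, 10 mm thick, tops at 28 mm. A fixed block at x 215 to 255 mm (top 62 mm) carries the follower's rod.
- place_front (a point): The point in the rack where the centre of the old tin belongs: 35 mm behind the front board, 57.5 mm above the bench, the tin touching the board, its 70 mm side along the lane. Axes as the rack's.
- place_behind (a point): The point where the centre of the new tin belongs, touching the old tin's back: 105 mm behind the front board, 57.5 mm above the bench. Axes as the rack's. The spring closes small gaps. Room behind the old tin: 48 mm with the follower at rest, 78 mm with it on its stop; the tin is 70 mm long, so it fits only leaned some 30 degrees (top to the back), pressed in, then turned upright.
- follower (a joint): Travel (m) of the sprung grey follower plate: 8 mm thick, 46 mm wide, top edge 95 mm above the bench (10 mm below the top of a tin in the rack). 0 at rest, front face at x = 118 mm of the rack; slides back along the rack's x to a hard stop at 0.030 (face at 148 mm). Its spring pushes forward with 3.6 N at rest, 6.3 N at the stop, and can turn a weakly gripped tin between the fingers.
- tin_old_center (a point): Centre (half-way up) of the older tin, which starts in the rack's lane, 20 to 42 mm behind the front board: a closed rectangular bare-metal tin, 70 mm long (its x), 56 mm wide (its y), 95 mm high (its z), about 0.2 kg.
- tin_new_center (a point): Centre (half-way up) of the new tin, same shape, size and weight as the old one, standing upright on the open bench to the left or right of the rack. Its x is along its 70 mm side, y along its 56 mm side.
- pots: Bystander: stack of nested round black nursery pots, 106 mm across, 118 mm high, on the bench at the other side of the rack from the new tin. Origin at the centre of its underside.
- saucer: Bystander: round pale stoneware saucer, 140 mm across, 22 mm high. Origin at the centre of its underside.
- scoop: Bystander: aluminium hand scoop, about 150 mm long and 26 mm high, lying on a round trivet 160 mm across and 7 mm high. Origin on its underside where blade and handle meet; blade along its +x, handle along -x.
Things that resemble listed ones, but are neither listed nor needed, are in the scene too. Leave any brown look-alike of the part that bears tin_old_center alone.

How it is judged:
By the outcome, as a careful person would: the job done as asked, in the order asked, and still so for the second after the job is handed in, with the robot touching nothing.
It also fails if it takes over 56 s, if anything falls off the work surface, if the arm or the gripper's body presses on something with over 40 N, if the wrist force passes 120 N, or if a joint passes its speed limit or range.

## Working session

There is one attempt and no reset: what is moved stays moved. The work goes in short steps, Python scripts to look and compute and a tool call to move; the robot and the scene stay as the last step left them, time stands still between calls to the robot, and variables do not carry over. Pictures are saved under pics/ and viewed, and the job is handed in when it is done.

Besides the shell and the picture viewer there is one more tool, called after "Emit:" as name(argument=value, ...) on one line, values as JSON. send_rows: Moves the arm, as the interface text tells. Its arguments: {"type":"object","properties":{"series":{"type":"array"},"force":{"type":"number"}},"required":["series"]}

```bash
ls; mkdir -p pics; cat > h.py <<'E'
import numpy as np, cv2
from station import ctrl
def K(c):
    f=240/np.tan(np.radians(c["fov_y"])/2); return f
def world(c):
    f=K(c); v,u=np.mgrid[0:480,0:640].astype(float)
    pts=np.stack([u,v],-1).reshape(-1,1,2)
    Km=np.array([[f,0,c["cx"]],[0,f,c["cy"]],[0,0,1.]])
    n=cv2.undistortPoints(pts,Km,np.array([c["k1"],0,0,0,0.])).reshape(480,640,2)
    z=c["z_map"].astype(float)
    P=np.concatenate([n*z[...,None],z[...,None]],-1)
    W=(P-np.array(c["t"]))@np.array(c["R"]); W[z==0]=np.nan
    return W
def save(name,img,crop=None,s=1):
    if crop: x0,y0,x1,y1=crop; img=img[y0:y1,x0:x1]
    img=cv2.resize(img,None,fx=s,fy=s,interpolation=cv2.INTER_CUBIC)
    cv2.imwrite("pics/"+name,np.ascontiguousarray(img[...,::-1]))
E
python3 - <<'E'
from h import *
for n in ["scene","side","wrist"]:
    c=ctrl.camera(n); save(n+"0.png",c["pixels"]); np.savez(n+"0.npz",W=world(c),p=c["pixels"])
    print(n,c["fov_y"],c["k1"],-np.array(c["R"]).T@np.array(c["t"]))
print(ctrl.get_obs(), ctrl.finger_overhang)
E
```

```text
pics
scene 54.697334073625214 -0.1052124975552278 [0.95621944 0.61289883 1.02057953]
side 47.27518708093705 -0.04326575811992553 [-0.14935333 -0.98967184  0.74149904]
wrist 68.98399285813383 -0.04943016910108187 [0.54837444 0.07100428 0.38338316]
{'time_s': 0.15, 'qpos': array([-6.65837921e-02,  3.00340424e-01,  1.52140746e+00,  7.56020116e-06,
        1.32069424e+00, -6.66133707e-02]), 'joint_vel': array([ 0.00058388, -0.00017035, -0.00270481,  0.00099728, -0.001614  ,
        0.00087321]), 'tau': array([-2.50185103e-04, -5.31960297e+01, -3.52822959e+01,  7.07691838e-02,
        2.35654798e-02, -3.66386917e-05]), 'ee_pos': array([5.49803562e-01, 2.11540597e-05, 1.93131465e-01]), 'eef_rot': array([-3.14074556e+00, -6.38510772e-05,  1.57082400e+00]), 'force': array([-0.00522232,  0.28871188,  0.05095693]), 'moment': array([ 0.01937782,  0.06235373, -0.00124917]), 'grip_width': 0.09391343789137387} 0.019
```

View pics/scene0.png

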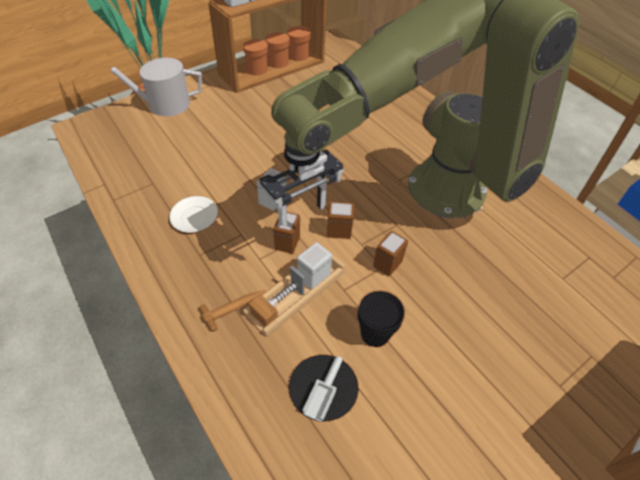

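View pics/side0.png

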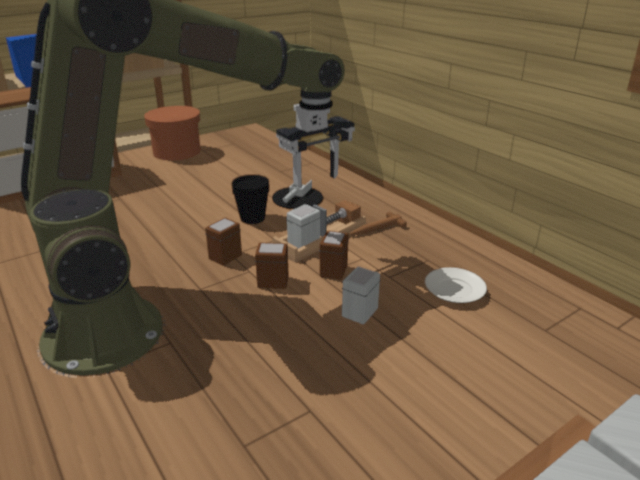

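View pics/wrist0.png

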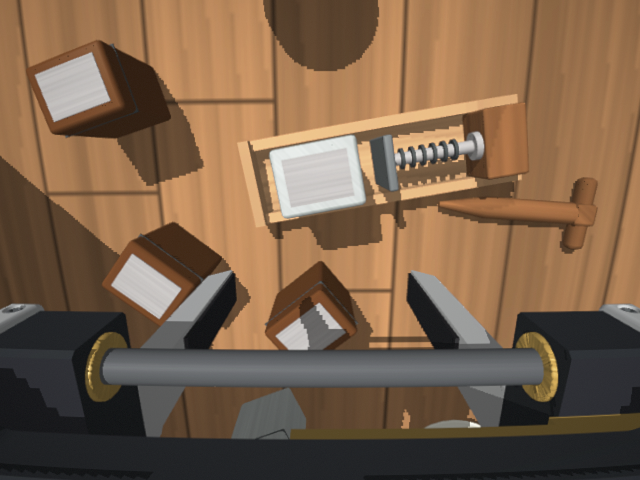

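The wrist picture shows the rack from front board (255,185) to block (500,140), with the bare-metal old tin at (318,175). The side view shows a bare-metal tin on the bench at (360,295), which fits the new tin. The brown ones, at side (224,240), (272,265) and (335,257), are look-alikes. I'll measure all of these and confirm with crops.

```bash
python3 - <<'E'
from h import *
def rect(pts,name):
    r=cv2.minAreaRect((pts[:,:2]*1000).astype(np.float32)); print(name,len(pts),np.round(r[0],1),np.round(r[1],1),round(r[2],2),"z",np.round(np.nanmedian(pts[:,2])*1000,1))
w=np.load("wrist0.npz");W=w["W"];p=w["p"]
s=np.load("side0.npz");S=s["W"];
sc=np.load("scene0.npz");C=sc["W"]
for n,A,(u,v) in [("bench",W,(210,60)),("oldtop",W,(318,175)),("front",W,(253,190)),("foll",W,(378,165)),("block",W,(500,140)),("rail",W,(400,125)),("new",S,(362,278)),("new front",S,(360,305)),("saucer",S,(456,285)),("pots",C,(380,310)),("scoop",C,(330,385))]:
    print(n,np.round(A[v,u]*1000,1))
# old tin top component
def comp(A,seed,zlo,zhi):
    m=((A[...,2]>zlo)&(A[...,2]<zhi)).astype(np.uint8)
    n,l=cv2.connectedComponents(m,connectivity=4); k=l[seed[1],seed[0]]; return A[l==k] if k else np.zeros((0,3))
rect(comp(W,(318,175),.098,.112),"old")
rect(comp(S,(362,278),.088,.102),"new")
rect(comp(S,(300,215),.098,.112),"old side")
rect(comp(C,(315,255),.098,.112),"old scene")
m=(W[...,2]>.02)&(W[...,2]<.034); m[:90]=0;m[235:]=0;m[:,:230]=0;m[:,530:]=0
rect(W[m],"rails")
m=(W[...,2]>.035)&(W[...,2]<.045); m[:130]=0;m[230:]=0;m[:,:235]=0;m[:,275:]=0
rect(W[m],"front")
m=(W[...,2]>.089)&(W[...,2]<.098); m[:130]=0;m[200:]=0;m[:,:365]=0;m[:,405:]=0
rect(W[m],"foll")
m=(W[...,2]>.056)&(W[...,2]<.066); m[:90]=0;m[200:]=0;m[:,:462]=0;m[:,530:]=0
rect(W[m],"block")
save("c1.png",w["p"],(220,80,540,240),2.4)
save("c2.png",s["p"],(200,190,440,340),3)
E
```

```text
bench [434.4 166.2  -1.4]
oldtop [545.6  55.3 105.2]
front [481.1  37.2  39. ]
foll [600.6  61.6  54.1]
block [709.7  84.8  60.2]
rail [629.2 100.9   8.1]
new [ 484.1 -261.2   94.3]
new front [ 461.1 -285.4   48.7]
saucer [ 728.6 -314.5    8.4]
pots [513.6 265.1 108.5]
scoop [691.4 324.3  34.6]
old 6047 [545.7  52.9] [70.4 55.7] 10.7 z 104.5
new 556 [ 486.4 -256.2] [72.3 57. ] 24.56 z 94.9
old side 326 [545.3  49.3] [72.1 56.6] 9.35 z 104.6
old scene 531 [549.5  52.1] [70.7 57.4] 11.17 z 104.5
rails 5885 [624.2  45.2] [276.8 129.3] 9.86 z 27.0
front 948 [479.9  42.3] [10.7 83.8] 9.96 z 39.1
foll 586 [604.2  64.3] [ 8.5 45.6] 9.67 z 93.8
block 3227 [712.8  83.4] [47.3 64. ] 11.05 z 61.0
```

View pics/c1.png

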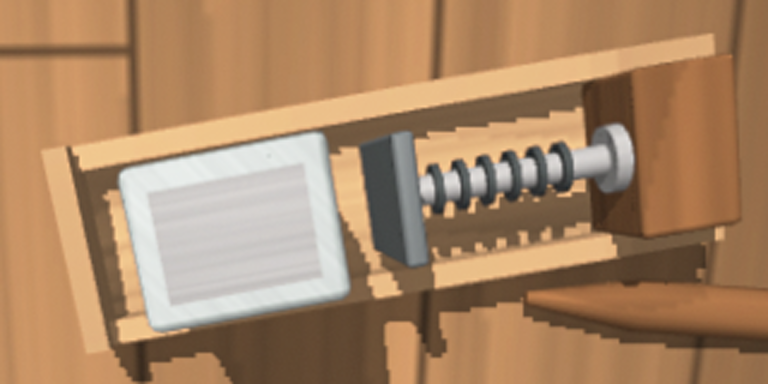

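View pics/c2.png

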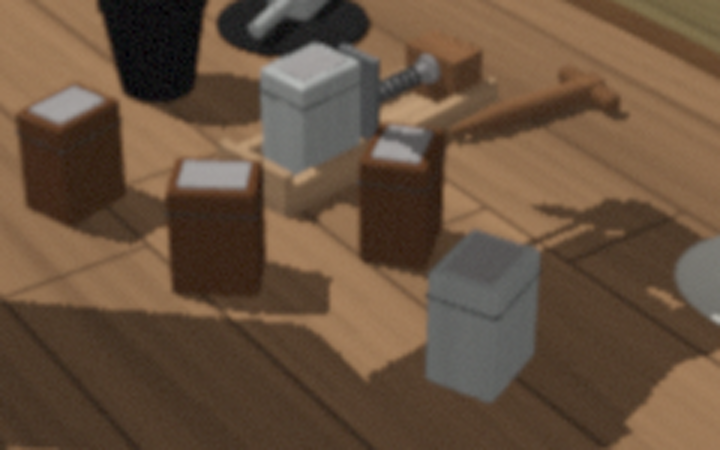

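The crops confirm it. The old tin is the only bare-metal one in the lane, in front of the follower, at crop 1 (235,230). The new tin is the only bare-metal one on the open bench, at crop 2 (483,315); the other three are brown. From the measurements, the rack origin is about (484.3, 43.1) mm at yaw 10°. The old tin's centre is at lane x of about 62 mm.

```bash
cat >> h.py <<'E'
from scipy.spatial.transform import Rotation as Ro
def rel(p1,rpy_deg,p0=None,R0=None):
    o=ctrl.get_obs()
    p0=o["ee_pos"] if p0 is None else p0; R0=Ro.from_euler("xyz",o["eef_rot"]) if R0 is None else R0
    R1=Ro.from_euler("xyz",rpy_deg,degrees=True) if not isinstance(rpy_deg,Ro) else rpy_deg
    r=(R0.inv()*R1).as_rotvec(degrees=True); s=R0.inv().apply(np.array(p1)-p0)
    print("turn",np.round(r,2),"shift",np.round(s,4)); return r,s
O=np.array([.4843,.0431]); YAW=np.radians(10.0)
def rack(x,y,z): c,s=np.cos(YAW),np.sin(YAW); return np.array([O[0]+c*x-s*y,O[1]+s*x+c*y,z])
def inrack(p): d=np.array(p[:2])-O; c,s=np.cos(YAW),np.sin(YAW); return np.array([c*d[0]+s*d[1],-s*d[0]+c*d[1],p[2]])
E
python3 - <<'E'
from h import *
S=np.load("side0.npz")["W"]
m=((S[...,2]>.086)&(S[...,2]<.102)).astype(np.uint8)
n,l,st,ce=cv2.connectedComponentsWithStats(m,connectivity=4)
for k in range(1,n):
    if 150<st[k,4]<3000:
        q=S[l==k]; r=cv2.minAreaRect((q[:,:2]*1000).astype(np.float32)); print(np.round(ce[k]),st[k,4],np.round(r[0]),np.round(r[1]),round(r[2],1), np.round(inrack(np.array(r[0])/1000*1.0 if 0 else [r[0][0]/1000,r[0][1]/1000,0])*1000))
rel([.5457,.0529,.16],[180,0,10.5])
rel([.5457,.0529,.062],[180,0,10.5])
E
```

```text
[479.  81.] 1170 [2042. 1075.] [ 208. 2262.] 4.4 [1713.  746.    0.]
[173. 134.] 197 [525. 865.] [ 89. 176.] 65.8 [183. 802.   0.]
[251. 195.] 179 [503. 243.] [ 56. 106.] 67.6 [ 53. 194.   0.]
[307. 216.] 251 [560.  50.] [105.  55.] 9.4 [76. -6.  0.]
[222. 226.] 381 [350. 121.] [74. 61.] 15.6 [-118.  100.    0.]
[334. 240.] 416 [538. -92.] [76. 55.] 39.3 [  30. -142.    0.]
[271. 250.] 450 [392. -46.] [64. 70.] 51.2 [-107.  -71.    0.]
[361. 278.] 580 [ 486. -257.] [73. 57.] 25.4 [ -50. -296.    0.]
[ 97. 313.] 623 [ -6. -49.] [ 73. 158.] 78.6 [-499.   -6.    0.]
turn [-4.00e-02  3.00e-02  7.95e+01] shift [ 0.0529 -0.0041  0.0331]
turn [-4.00e-02  3.00e-02  7.95e+01] shift [ 0.0529 -0.004   0.1311]
```

Emit:
send_rows(series=[[0,0,10,0.02,0,0.0,0.7],[0,0,20,0.04,0,0.0,0.7],[0,0,30,0.053,-0.004,0.0,0.7],[0,0,40,0.053,-0.004,0.01,0.7],[0,0,50,0.053,-0.004,0.02,0.7],[0,0,60,0.053,-0.004,0.03,0.7],[0,0,70,0.053,-0.004,0.033,0.7],[0,0,79.5,0.053,-0.004,0.033,0.7]], force=20)

```text
time_s: 0.95
ee_pos: [0.5456, 0.053, 0.1597]
eef_rot: [-3.141, 0.001, 0.365]
force: [0.8, -0.6, -0.2]
grip_width: 0.0799
```

Emit:
send_rows(series=[[0,0,10,0,0,0,0.7],[0,0,10,0,0,0,0.7]])

```text
time_s: 1.15
ee_pos: [0.5459, 0.053, 0.1603]
eef_rot: [-3.142, 0.0, 0.193]
force: [-0.9, 0.0, 0.6]
grip_width: 0.0796
```

```bash
python3 - <<'E'
from h import *
o=ctrl.get_obs();print(o["ee_pos"],np.degrees(o["eef_rot"]),o["grip_width"],o["force"],o["qpos"])
rel([.5457,.0529,.062],[180,0,10.5])
c=ctrl.camera("wrist");save("w1.png",c["pixels"])
E
```

```text
[0.54587682 0.05297208 0.16032121] [-1.79995922e+02  2.71233465e-02  1.10565132e+01] 0.07958192477909873 [-0.85657639  0.0037585   0.60462858] [ 2.99566124e-02  3.25675263e-01  1.56670796e+00 -6.95371090e-06
  1.24968810e+00  1.40778259e+00]
turn [-0.    0.03  0.56] shift [-0.0001  0.      0.0983]
```

View pics/w1.png

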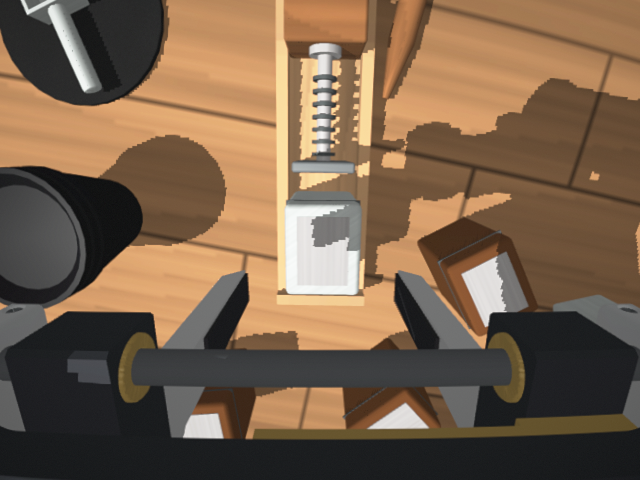

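The wrist picture shows the old tin (323,247) between the open fingers and the lane aligned, so I'm descending.

Emit:
send_rows(series=[[0,0,0.5,0,0,0.03,0.7],[0,0,0.5,0,0,0.06,0.7],[0,0,0.5,0,0,0.085,0.7],[0,0,0.5,0,0,0.098,0.7],[0,0,0.5,0,0,0.098,0.3],[0,0,0.5,0,0,0.098,0.0],[0,0,0.5,0,0,0.098,0.0],[0,0,0.5,0,0,0.098,0.0]], force=8)

```text
time_s: 2.0
ee_pos: [0.5467, 0.053, 0.0638]
eef_rot: [3.141, -0.002, 0.188]
force: [0.8, -1.4, 3.8]
grip_width: 0.0561
```

Emit:
send_rows(series=[[0,0,0,0,0,0,-0.2],[0,0,0,0,0,0,-0.2],[0,0,0,0,0,0,-0.2]])

```text
time_s: 2.3
ee_pos: [0.5468, 0.0527, 0.0636]
eef_rot: [3.141, -0.002, 0.188]
force: [1.2, -3.3, 6.6]
grip_width: 0.0559
```

```bash
python3 - <<'E'
from h import *
o=ctrl.get_obs();print(o["ee_pos"],np.degrees(o["eef_rot"]),o["grip_width"],o["force"],inrack(o["ee_pos"]))
rel(rack(.035,-.001,.062),[180,0,10])
E
```

```text
[0.54677611 0.05268448 0.06359748] [ 1.79949634e+02 -1.22034378e-01  1.07523115e+01] 0.05592269493280925 [ 1.21690768 -3.30379939  6.55582868] [ 0.06319129 -0.00140999  0.06359748]
turn [ 0.05 -0.12  0.75] shift [-0.0282 -0.0008  0.0015]
```

Emit:
send_rows(series=[[0,0,-0.3,-0.006,-0.0005,-0.001,-0.2],[0,0,-0.5,-0.012,-0.0005,-0.001,-0.2],[0,0,-0.7,-0.018,-0.0008,-0.001,-0.2],[0,0,-0.7,-0.023,-0.0008,-0.001,-0.2],[0,0,-0.7,-0.025,-0.0008,-0.001,-0.2],[0,0,-0.7,-0.025,-0.0008,-0.001,-0.2]])

```text
time_s: 2.9
ee_pos: [0.522, 0.0491, 0.0649]
eef_rot: [3.141, -0.003, 0.2]
force: [2.1, -0.1, 8.5]
grip_width: 0.0558
```

```bash
python3 - <<'E'
from h import *
o=ctrl.get_obs();print(o["ee_pos"],np.degrees(o["eef_rot"]),o["grip_width"],o["force"],inrack(o["ee_pos"]))
c=ctrl.camera("wrist");save("w2.png",c["pixels"])
c=ctrl.camera("side");save("s2.png",c["pixels"],(230,160,430,310),4)
E
```

```text
[0.52197736 0.04910087 0.06489244] [179.96605014  -0.19891041  11.45894087] 0.05583560743349646 [ 2.07709256 -0.09336277  8.48815566] [ 0.03814699 -0.0006329   0.06489244]
```

View pics/w2.png

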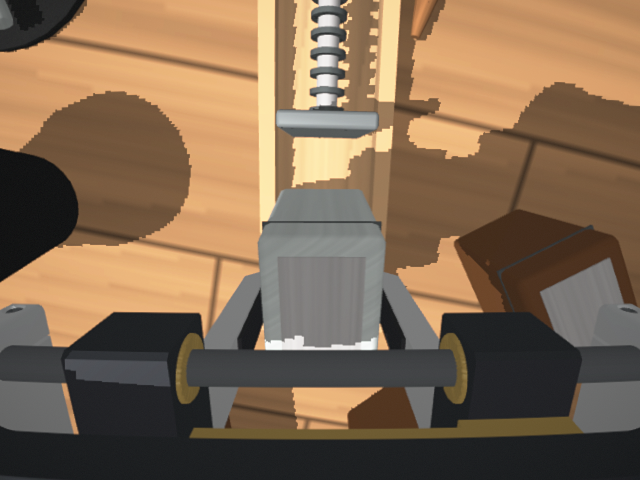

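View pics/s2.png

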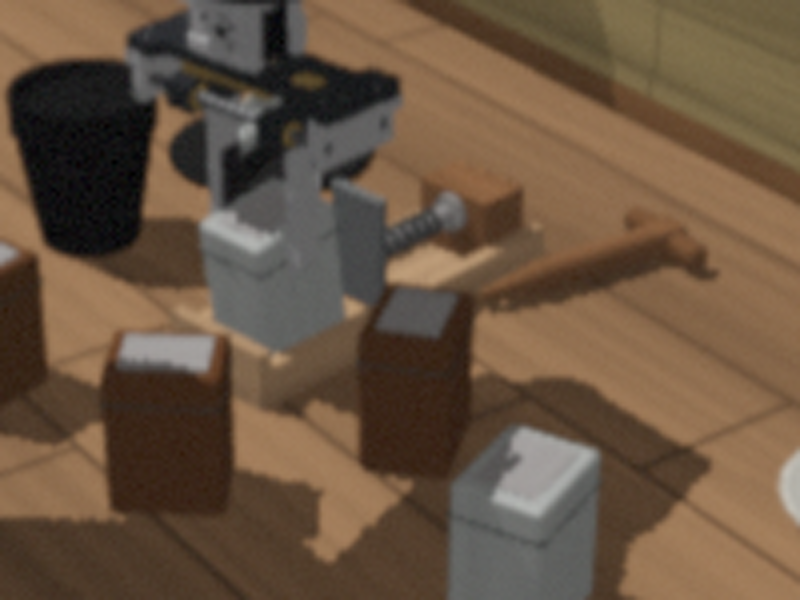

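The tin came forward upright and is still about 3 mm short of the board. I gave the small yaw correction with the wrong sign, so I'm fixing that and finishing the pull.

Emit:
send_rows(series=[[0,0,0.7,-0.001,0,0,-0.2],[0,0,1.4,-0.003,0,0,-0.2],[0,0,1.4,-0.0045,0,0,-0.2],[0,0,1.4,-0.006,0,0,-0.2],[0,0,1.4,-0.006,0,0,-0.2]])

```text
time_s: 3.5
ee_pos: [0.5161, 0.0479, 0.0648]
eef_rot: [3.141, -0.003, 0.176]
force: [2.8, -1.3, 9.4]
grip_width: 0.0557
```

```bash
python3 - <<'E'
from h import *
o=ctrl.get_obs();print(o["ee_pos"],np.degrees(o["eef_rot"]),o["grip_width"],o["force"],inrack(o["ee_pos"]))
E
```

```text
[0.51613185 0.04787966 0.06481654] [179.96743656  -0.18885781  10.06389774] 0.055693848251735185 [ 2.75257349 -1.26193491  9.39774054] [ 0.03217823 -0.0008205   0.06481654]
```

Emit:
send_rows(series=[[0,0,0,-0.002,0,0,-0.2],[0,0,0,-0.004,0,0,-0.2],[0,0,0,-0.004,0,0,-0.2]])

```text
time_s: 3.8
ee_pos: [0.512, 0.0471, 0.0647]
eef_rot: [3.141, -0.003, 0.176]
force: [1.9, -1.2, 7.8]
grip_width: 0.0562
```

```bash
python3 - <<'E'
from h import *
o=ctrl.get_obs();print(o["force"],inrack(o["ee_pos"]),o["moment"],np.degrees(o["eef_rot"]))
c=ctrl.camera("scene");save("sc3.png",c["pixels"],(220,200,380,340),4)
W=world(c)
m=((W[...,2]>.098)&(W[...,2]<.112)).astype(np.uint8); n,l,st,ce=cv2.connectedComponentsWithStats(m,connectivity=4)
for k in range(1,n):
    if 50<st[k,4]<3000: q=W[l==k];print(ce[k],st[k,4],np.round(1000*inrack(q.mean(0))))
E
```

```text
[ 1.8883103  -1.15304809  7.84530306] [ 0.02799188 -0.00082726  0.06467588] [-0.18573954 -0.22039947  0.06181877] [ 1.79965046e+02 -1.64645699e-01  1.00660714e+01]
[413.08695652   7.07608696] 92 [-1248.  -701.   105.]
[277.92063492  47.01587302] 63 [-546. -828.  106.]
[255.45070423  53.78873239] 71 [-449. -848.  106.]
[226.93220339  61.98305085] 59 [-334. -876.  106.]
[165.74820144  88.41726619] 139 [ -72. -888.  104.]
[449.71957672 175.18518519] 189 [-427.   60.  105.]
[321.32270916 251.20318725] 251 [ 44.   1. 107.]
[380.83636364 311.16666667] 990 [ 68. 217. 108.]
[377.41129032 328.92741935] 124 [107. 240. 105.]
[634.77777778 459.87037037] 54 [-40. 805. 104.]
```

View pics/sc3.png

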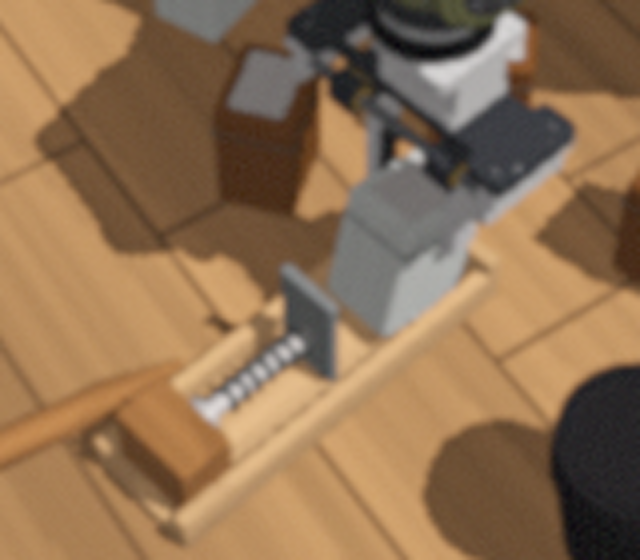

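Emit:
send_rows(series=[[0,0,0,0.0,0,0,0.7],[0,0,0,0,0,0,0.7],[0,0,0,0,0,0,0.7],[0,0,0,0,0,-0.03,0.7],[0,0,0,0,0,-0.07,0.7],[0,0,0,0,0,-0.11,0.7],[0,0,0,-0.03,0,-0.14,0.7],[0,0,0,-0.05,0,-0.15,0.7]])

```text
time_s: 4.65
ee_pos: [0.4618, 0.0385, 0.2162]
eef_rot: [3.141, -0.003, 0.176]
force: [-0.0, -0.7, -1.8]
grip_width: 0.0796
```

```bash
cat >> h.py <<'E'
def toprect(A,zlo,zhi,near,rad=.06,minn=100):
    m=((A[...,2]>zlo)&(A[...,2]<zhi)&(np.hypot(A[...,0]-near[0],A[...,1]-near[1])<rad)).astype(np.uint8)
    n,l,st,ce=cv2.connectedComponentsWithStats(m,connectivity=4)
    k=1+np.argmax(st[1:,4]); q=A[l==k]; r=cv2.minAreaRect((q[:,:2]*1000).astype(np.float32))
    print(st[k,4],np.round(ce[k]),np.round(r[0],1),np.round(r[1],1),round(r[2],2),"z",round(np.median(q[:,2])*1000,1),"rack",np.round(1000*inrack([r[0][0]/1000,r[0][1]/1000,0]),1)[:2])
    f=np.linalg.lstsq(np.c_[q[:,:2]-q[:,:2].mean(0),np.ones(len(q))],q[:,2],rcond=None)[0]; print(" slope deg",np.degrees(np.arctan(f[:2])).round(2))
E
python3 - <<'E'
from h import *
o=ctrl.get_obs();print(o["force"],o["ee_pos"],o["grip_width"])
c=ctrl.camera("wrist");W=world(c);save("w4.png",c["pixels"])
toprect(W,.098,.112,rack(.035,0,0)[:2]); toprect(W,.034,.045,rack(-.005,0,0)[:2]); toprect(W,.089,.0975,rack(.122,0,0)[:2],.04)
E
```

```text
[-0.0374993  -0.66319645 -1.81468042] [0.46184442 0.03845985 0.21616517] 0.07961307555859196
5498 [321. 148.] [534.3  52.1] [70.3 56. ] 10.75 z 104.5 rack [50.8  0.1]
 slope deg [ 0.1  -0.06]
789 [322. 203.] [480.2  41.9] [ 9.6 82.7] 9.95 z 39.1 rack [-4.2 -0.5]
 slope deg [-8.46 -1.42]
571 [322.  62.] [604.4  63.9] [ 7.6 45. ] 10.1 z 93.8 rack [121.9  -0.3]
 slope deg [12.2   2.31]
```

View pics/w4.png

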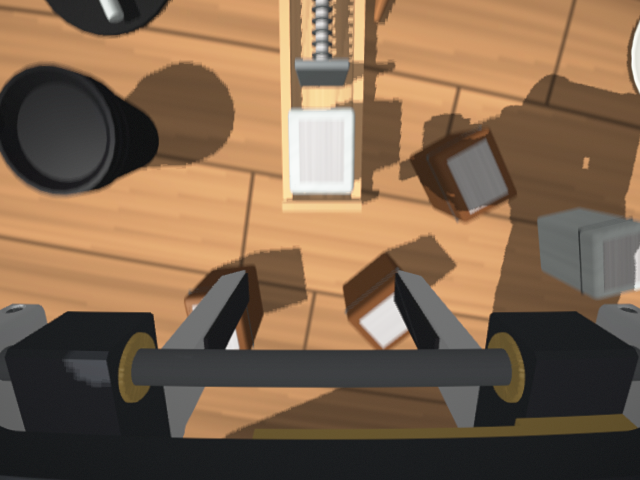

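The wrist picture shows the tin (321,148) still about 16 mm behind the board (323,205). It slipped in the weak grip because I closed the fingers while still descending, which pressed it down. I'll regrip harder.

```bash
python3 - <<'E'
from h import *
rel(rack(.050,0,.062),[180,0,10.4])
E
```

```text
turn [ 0.04 -0.19 -0.34] shift [ 0.0741 -0.0007  0.1548]
```

Emit:
send_rows(series=[[0,0,-0.3,0.04,-0.0007,0.01,0.7],[0,0,-0.3,0.073,-0.0007,0.03,0.7],[0,-0.2,-0.3,0.074,-0.0007,0.07,0.7],[0,-0.2,-0.3,0.074,-0.0007,0.11,0.7],[0,-0.2,-0.3,0.074,-0.0007,0.145,0.7],[0,-0.2,-0.3,0.074,-0.0007,0.155,0.7],[0,-0.2,-0.3,0.074,-0.0007,0.155,0.7],[0,-0.2,-0.3,0.074,-0.0007,0.155,0.7]], force=30)

```text
time_s: 5.5
ee_pos: [0.5358, 0.0522, 0.0601]
eef_rot: [3.141, 0.002, 0.181]
force: [-0.4, 0.8, 0.3]
grip_width: 0.0801
```

Emit:
send_rows(series=[[0,0,0,0,0,0,0.1],[0,0,0,0,0,0,0.0],[0,0,0,0,0,0,0.0],[0,0,0,0,0,0,0.0],[0,0,0,0,0,0,0.0]])

```text
time_s: 6.0
ee_pos: [0.5353, 0.0521, 0.0592]
eef_rot: [3.141, 0.002, 0.18]
force: [-0.1, -0.6, 5.8]
grip_width: 0.0556
```

Emit:
send_rows(series=[[0,0,0,0,0,-0.0015,0.0],[0,0,0,-0.005,0,-0.0015,0.0],[0,0,0,-0.01,0,-0.0015,0.0],[0,0,0.3,-0.013,0,-0.0015,0.0],[0,0,0.3,-0.013,0,-0.0015,0.0]])

```text
time_s: 6.5
ee_pos: [0.5217, 0.0497, 0.06]
eef_rot: [-3.142, 0.004, 0.175]
force: [-0.3, 0.9, -2.1]
grip_width: 0.0561
```

```bash
python3 - <<'E'
from h import *
o=ctrl.get_obs();print(o["force"],o["grip_width"],inrack(o["ee_pos"]),o["moment"],np.degrees(o["eef_rot"]))
E
```

```text
[-0.32672989  0.85679505 -2.11036231] 0.05607346723088679 [3.79376183e-02 2.40061429e-05 6.00125381e-02] [0.06190331 0.08334656 0.00920363] [-179.99500109    0.22344332   10.02363969]
```

The force of −2.1 N is the tin's weight, so it is now carried. I'm finishing against the board and lowering it.

Emit:
send_rows(series=[[0,0,0,-0.0015,0,0.0,0.0],[0,0,0,-0.003,0,0.0,0.0],[0,0,0,-0.004,0,0.0,0.0],[0,0,0,-0.004,0,0.0,0.0]])

```text
time_s: 6.9
ee_pos: [0.5192, 0.0491, 0.0606]
eef_rot: [3.141, 0.001, 0.175]
force: [5.5, 1.0, -2.0]
grip_width: 0.0555
```

```bash
python3 - <<'E'
from h import *
o=ctrl.get_obs();print(o["force"],o["grip_width"],inrack(o["ee_pos"]),o["moment"],np.degrees(o["eef_rot"]))
E
```

```text
[ 5.46163481  1.00476911 -2.00985671] 0.05548522779370137 [ 0.0354033  -0.00012217  0.06059019] [ 0.15198332 -1.13526015 -0.02738523] [1.79981802e+02 4.53095927e-02 1.00442400e+01]
```

Contact with the board at 5.5 N. Setting it down and releasing.

Emit:
send_rows(series=[[0,0,0,0.001,0,0.0015,0.0],[0,0,0,0.001,0,0.002,0.0],[0,0,0,0.001,0,0.002,0.5],[0,0,0,0.001,0,0.002,0.7],[0,0,0,0.001,0,0.0,0.7],[0,0,0,0.001,0,-0.03,0.7],[0,0,0,0.001,0,-0.07,0.7],[0,0,0,0.001,0,-0.11,0.7]])

```text
time_s: 7.7
ee_pos: [0.5191, 0.0493, 0.1713]
eef_rot: [-3.141, 0.005, 0.175]
force: [0.1, -0.3, 0.3]
grip_width: 0.0797
```

Emit:
send_rows(series=[[0,0,0,-0.03,0,-0.03,0.9],[0,0,0,-0.05,0,-0.04,0.9]])

```text
time_s: 7.9
ee_pos: [0.4702, 0.0405, 0.2132]
eef_rot: [3.141, -0.0, 0.175]
force: [0.4, -0.5, -0.4]
grip_width: 0.0885
```

```bash
python3 - <<'E'
from h import *
o=ctrl.get_obs();print(o["force"],o["ee_pos"],o["grip_width"])
c=ctrl.camera("wrist");W=world(c);save("w5.png",c["pixels"])
toprect(W,.098,.112,rack(.035,0,0)[:2]); toprect(W,.034,.045,rack(-.005,0,0)[:2]); toprect(W,.089,.0975,rack(.122,0,0)[:2],.04)
toprect(W,.085,.1,[.486,-.256])
rel([.4865,-.2565,.2],[180,0,25])
E
```

```text
[ 0.37262333 -0.54042393 -0.42536109] [0.47022814 0.04054141 0.21316261] 0.0885496166998376
5301 [322. 176.] [518.8  49.6] [68.9 56. ] 10.21 z 104.5 rack [35.1  0.4]
 slope deg [0.   0.01]
91 [358. 212.] [486.7   5.4] [9.4 9.6] 9.99 z 39.1 rack [ -4.2 -37.5]
 slope deg [-9.22 -3.08]
605 [322.  71.] [604.4  64.2] [ 8.2 45.8] 10.05 z 93.9 rack [122.  -0.]
 slope deg [6.85 1.03]
3459 [614. 267.] [ 485.4 -250.1] [70.4 53.2] 21.92 z 94.3 rack [ -49.9 -289. ]
 slope deg [ 0.41 -3.89]
turn [  0.04  -0.   -14.94] shift [-0.0342  0.2954  0.0138]
```

View pics/w5.png

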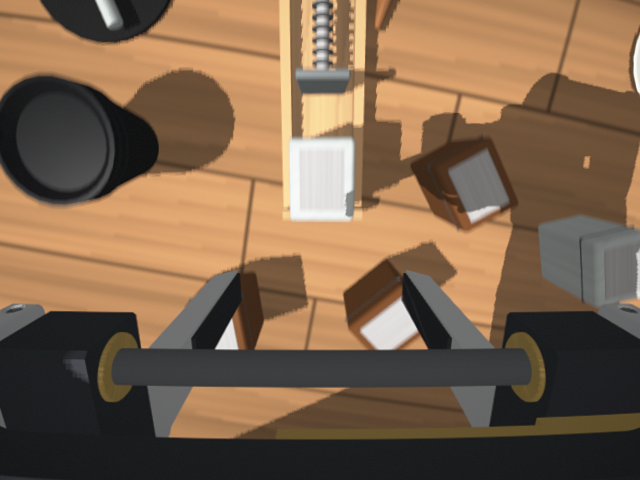

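The old tin (322,180) now meets the front board: lane x is 35.1 mm and it is level. Next I go over to the new tin, stopping short so the wrist camera can see it.

Emit:
send_rows(series=[[0,0,0,-0.01,0.04,0,0.95],[0,0,-4,-0.02,0.085,0,0.95],[0,0,-8,-0.04,0.13,0,0.95],[0,0,-12,-0.06,0.175,0,0.95],[0,0,-15,-0.07,0.22,0,0.95],[0,0,-15,-0.085,0.265,0,0.95],[0,0,-15,-0.085,0.285,0,0.95],[0,0,-15,-0.085,0.285,0,0.95]], force=60)

```text
time_s: 8.75
ee_pos: [0.4361, -0.2569, 0.21]
eef_rot: [-3.14, 0.004, 0.434]
force: [0.6, -0.4, -0.3]
grip_width: 0.0915
```

```bash
python3 - <<'E'
from h import *
o=ctrl.get_obs();print(o["force"],o["ee_pos"],o["grip_width"],o["qpos"])
c=ctrl.camera("wrist");W=world(c);save("w6.png",c["pixels"])
toprect(W,.085,.1,[.486,-.256])
E
```

```text
[ 0.62799687 -0.44966887 -0.30680169] [ 0.43613047 -0.25692329  0.21001469] 0.09148632321566184 [-0.603258    0.1911239   1.61738873 -0.00271083  1.3364668   0.53410204]
5001 [343. 179.] [ 486.  -253.3] [69.5 55.6] 23.53 z 94.5 rack [ -49.8 -292.2]
 slope deg [-0.07 -0.08]
```

View pics/w6.png

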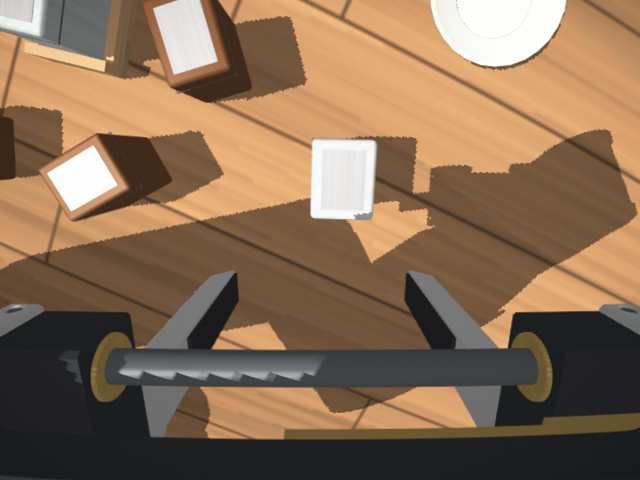

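The new tin (343,179) stands clear of everything, at (486.0, −253.3) mm, yaw 23.5°.

```bash
python3 - <<'E'
from h import *
rel([.486,-.2533,.046],[180,0,23.5])
E
```

```text
turn [-0.11  0.23  1.44] shift [0.0467 0.0194 0.1638]
```

Emit:
send_rows(series=[[0,0.2,1.4,0.03,0.012,0.01,0.95],[0,0.2,1.4,0.0467,0.0194,0.03,0.95],[0,0.2,1.4,0.0467,0.0194,0.06,0.95],[0,0.2,1.4,0.0467,0.0194,0.1,0.95],[0,0.2,1.4,0.0467,0.0194,0.135,0.95],[0,0.2,1.4,0.0467,0.0194,0.16,0.95],[0,0.2,1.4,0.0467,0.0194,0.164,0.95],[0,0.2,1.4,0.0467,0.0194,0.164,0.95]], force=60)

```text
time_s: 9.6
ee_pos: [0.4867, -0.2519, 0.0467]
eef_rot: [-3.14, 0.0, 0.414]
force: [-0.0, 0.3, 0.2]
grip_width: 0.0916
```

Emit:
send_rows(series=[[0,0,0,0,0,0,0.95],[0,0,0,0,0,0,0.3],[0,0,0,0,0,0,0.1],[0,0,0,0,0,0,-0.1],[0,0,0,0,0,0,-0.3],[0,0,0,0,0,0,-0.3],[0,0,0,0,0,0,-0.3]])

```text
time_s: 10.3
ee_pos: [0.4866, -0.2529, 0.0466]
eef_rot: [-3.141, -0.0, 0.413]
force: [1.6, -1.7, 1.9]
grip_width: 0.0556
```

```bash
python3 - <<'E'
from h import *
o=ctrl.get_obs();print(o["force"],o["ee_pos"],o["grip_width"],np.degrees(o["eef_rot"]))
E
```

```text
[ 1.55904364 -1.65907056  1.89204919] [ 0.48664192 -0.25292486  0.04658221] 0.05564427031089872 [-1.79979797e+02 -2.12391623e-02  2.36407695e+01]
```

Gripped. Now I'll plan the lean-in poses.

```bash
cat >> h.py <<'E'
def tcp(xb,zb,th,y=0,off=(.0007,-.0009)):
    t=np.radians(th); xc=xb-.035*np.cos(t)+.0475*np.sin(t); zc=zb+.035*np.sin(t)+.0475*np.cos(t)
    xc+=off[0]*np.cos(t)+off[1]*np.sin(t); zc+=-off[0]*np.sin(t)+off[1]*np.cos(t)
    return rack(xc,y,zc),[180,th,10]
E
python3 - <<'E'
from h import *
rel(*tcp(.113,.140,30))
E
```

```text
turn [  3.55 -29.88  13.33] shift [ 0.2202 -0.247  -0.1508]
```

Emit:
send_rows(series=[[0,0,0,0,0,-0.02,-0.3],[0,0,0,0,0,-0.06,-0.3],[0,0,0,0,0,-0.1,-0.3],[0,0,0,0,0,-0.14,-0.3],[0,0,0,0,0,-0.17,-0.3],[0,0,0,0,0,-0.17,-0.3]])

```text
time_s: 10.9
ee_pos: [0.4876, -0.2535, 0.2203]
eef_rot: [3.137, -0.004, 0.413]
force: [-0.0, -0.0, -2.8]
grip_width: 0.0557
```

```bash
python3 - <<'E'
from h import *
o=ctrl.get_obs();print(o["force"],o["ee_pos"],o["grip_width"],np.degrees(o["eef_rot"]))
rel(*tcp(.113,.150,30))
c=ctrl.camera("wrist");W=world(c);save("w7.png",c["pixels"])
toprect(W,.2,.3,o["ee_pos"][:2]+[.0,0],.06)
E
```

```text
[-0.03775703 -0.02820193 -2.77170568] [ 0.487608   -0.25347234  0.22031766] 0.055729984003446364 [179.76166846  -0.21094604  23.64864428]
turn [  3.78 -30.09  13.28] shift [ 0.2195 -0.2479  0.0126]
20689 [321. 289.] [ 494.3 -248.6] [54.1 80.4] 23.87 z 268.4 rack [ -40.8 -289. ]
 slope deg [-22.09 -10.06]
```

View pics/w7.png

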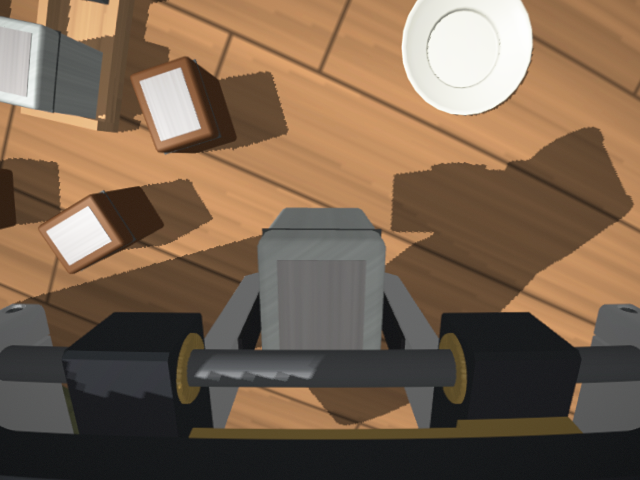

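The tin (321,280) hangs square in the jaws. Transferring with the lean.

Emit:
send_rows(series=[[0,0,2,0.02,-0.02,0,-0.3],[0,0,5,0.04,-0.045,0,-0.3],[0,0,9,0.065,-0.073,0,-0.3],[0,0,13,0.09,-0.102,0,-0.3],[0.6,-5,13,0.115,-0.13,0,-0.3],[1.2,-10,13.2,0.14,-0.158,0,-0.3],[1.8,-15,13.2,0.165,-0.186,0.003,-0.3],[2.5,-20,13.2,0.19,-0.215,0.006,-0.3]])

```text
time_s: 11.75
ee_pos: [0.5741, 0.0218, 0.2086]
eef_rot: [-3.138, 0.357, 0.181]
force: [0.3, -1.5, -2.2]
grip_width: 0.0558
```

```bash
python3 - <<'E'
from h import *
o=ctrl.get_obs();print(o["force"],o["ee_pos"],o["grip_width"],np.degrees(o["eef_rot"]))
rel(*tcp(.113,.135,30))
E
```

```text
[ 0.28872962 -1.53132485 -2.18327676] [0.57411162 0.02183638 0.20863642] 0.05584137737555607 [-179.79727111   20.45691776   10.35709679]
turn [-0.05 -9.54  0.34] shift [ 0.0263 -0.0364  0.0075]
```

Emit:
send_rows(series=[[0,-5,0.3,0.015,-0.02,0.0,-0.3],[0,-9.5,0.3,0.026,-0.034,0.004,-0.3],[0,-9.5,0.3,0.0263,-0.0364,0.0075,-0.3],[0,-9.5,0.3,0.0263,-0.0364,0.0075,-0.3],[0,-9.5,0.3,0.0263,-0.0364,0.0075,-0.3]])

```text
time_s: 12.25
ee_pos: [0.5894, 0.0594, 0.1948]
eef_rot: [-3.14, 0.516, 0.175]
force: [0.5, 0.2, -2.1]
grip_width: 0.0557
```

```bash
python3 - <<'E'
from h import *
o=ctrl.get_obs();print(o["force"],o["ee_pos"],o["grip_width"],np.degrees(o["eef_rot"]),o["qpos"])
print(1000*inrack(o["ee_pos"]),1000*inrack(tcp(.113,.135,30)[0]))
rel(*tcp(.113,.088,30))
for n in["side","wrist","scene"]:
    c=ctrl.camera(n);save("n8%s.png"%n,c["pixels"],None if n=="wrist" else ((230,100,430,250) if n=="side" else (200,150,400,300)),1 if n=="wrist" else 4)
E
```

```text
[ 0.49498439  0.2283527  -2.05471981] [0.58935879 0.05944133 0.19477105] 0.055705682520013115 [-179.91097984   29.55764671   10.01694384] [ 0.06400708  0.75358735  0.92772672 -0.05764296  1.97307133  1.45172005]
[106.3003529   -2.15019829 194.77104618] [1.06595329e+02 3.46944695e-15 1.92506784e+02]
turn [-0.08 -0.44  0.02] shift [ 0.0246 -0.0021  0.0427]
```

View pics/n8side.png

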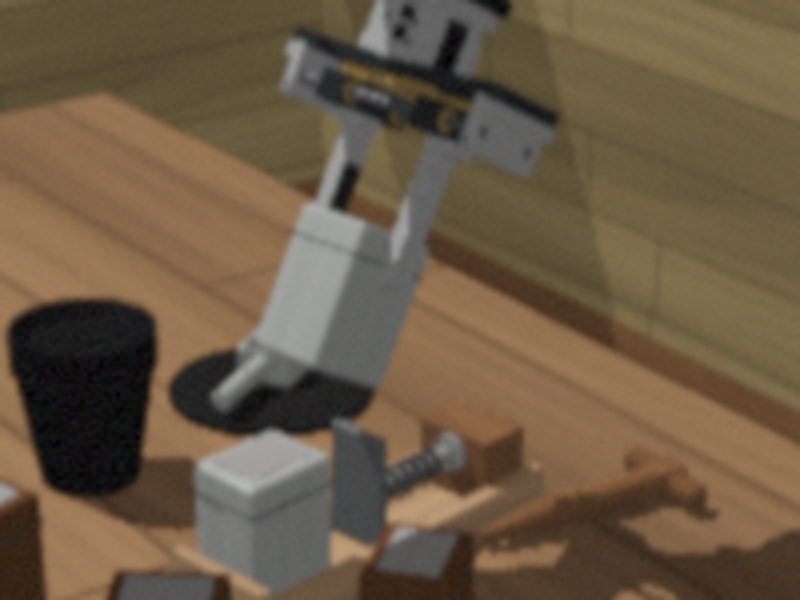

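View pics/n8wrist.png

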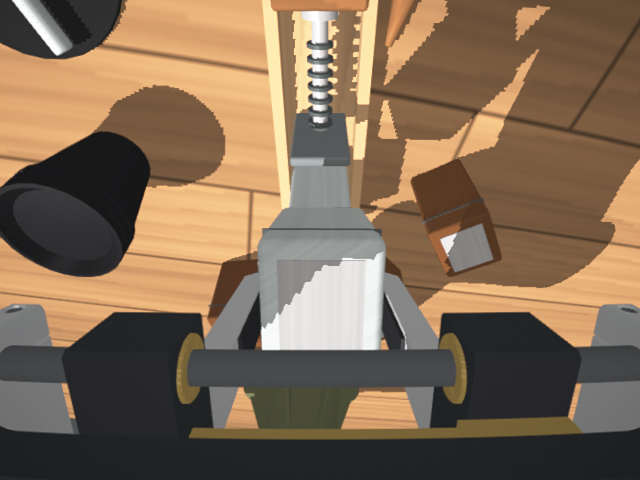

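View pics/n8scene.png

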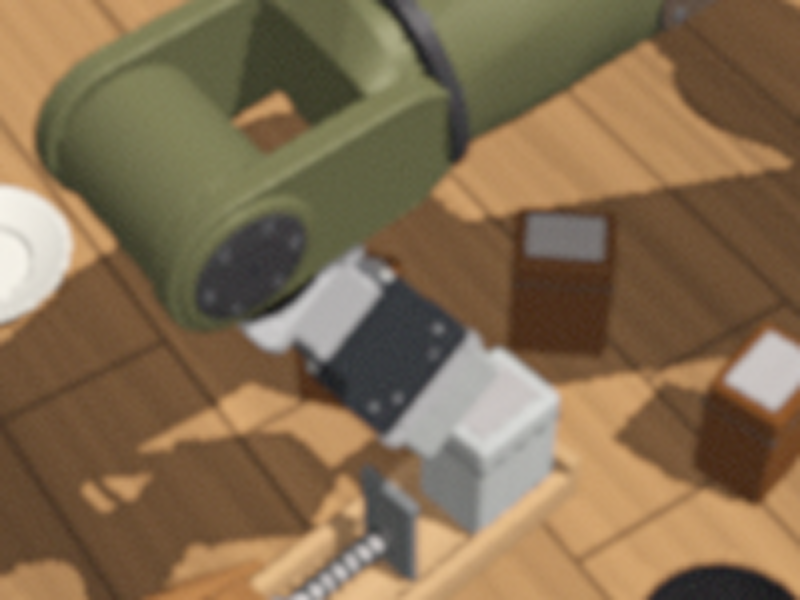

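All views show the tin leaned about 30°, top to the back. In the side crop its low rear corner is (360,385), above the gap between the old tin (265,500) and the follower (355,480). Lowering into the gap.

Emit:
send_rows(series=[[0,-0.4,0,0.006,-0.0021,0.01,-0.3],[0,-0.4,0,0.012,-0.0021,0.021,-0.3],[0,-0.4,0,0.018,-0.0021,0.032,-0.3],[0,-0.4,0,0.0225,-0.0021,0.039,-0.3],[0,-0.4,0,0.0246,-0.0021,0.0427,-0.3],[0,-0.4,0,0.0246,-0.0021,0.0427,-0.3],[0,-0.4,0,0.0246,-0.0021,0.0427,-0.3]])

```text
time_s: 13.1
ee_pos: [0.5897, 0.0623, 0.1457]
eef_rot: [-3.14, 0.523, 0.175]
force: [-0.2, 0.3, -2.3]
grip_width: 0.0556
```

```bash
python3 - <<'E'
from h import *
o=ctrl.get_obs();print(o["force"],o["grip_width"],np.degrees(o["eef_rot"]))
print(1000*inrack(o["ee_pos"]),1000*inrack(tcp(.113,.088,30)[0]))
for a in [(.120,.088,30),(.128,.085,30),(.1365,.080,30)]: rel(*tcp(*a))
c=ctrl.camera("side");save("s9.png",c["pixels"],(270,140,390,230),6)
E
```

```text
[-0.24243757  0.30488181 -2.31011276] 0.055592953903161706 [-179.9112826    29.98575355   10.05208579]
[107.09684272   0.5966621  145.69732727] [1.06595329e+02 3.46944695e-15 1.45506784e+02]
turn [-0.06 -0.01  0.05] shift [ 0.0057  0.0006 -0.0031]
turn [-0.06 -0.01  0.05] shift [ 0.0142  0.0006 -0.0045]
turn [-0.06 -0.01  0.05] shift [ 0.024   0.0006 -0.0044]
```

View pics/s9.png

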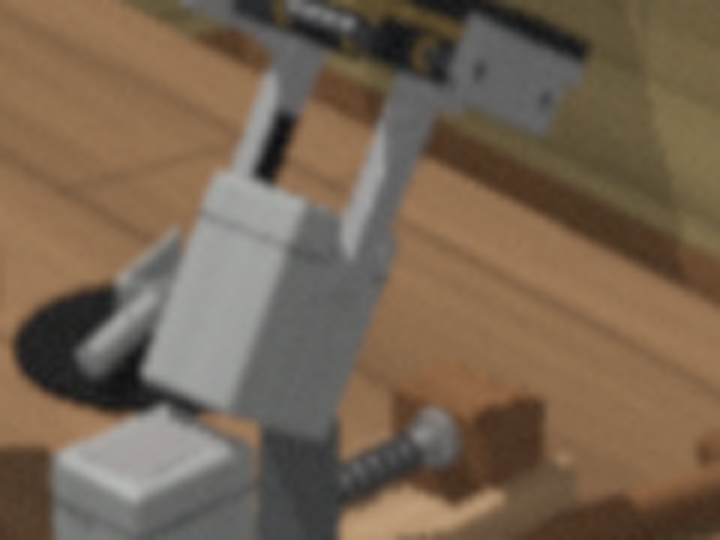

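The rear lower edge (290,425) sits just in front of the plate's top and no force is read. Now pressing back.

Emit:
send_rows(series=[[0,0,0,0.003,0.0006,-0.0015,-0.3],[0,0,0,0.0057,0.0006,-0.0031,-0.3],[0,0,0,0.01,0.0006,-0.0038,-0.3],[0,0,0,0.0142,0.0006,-0.0045,-0.3],[0,0,0,0.0142,0.0006,-0.0045,-0.3],[0,0,0,0.0142,0.0006,-0.0045,-0.3]])

```text
time_s: 13.75
ee_pos: [0.6041, 0.0641, 0.1427]
eef_rot: [-3.14, 0.524, 0.175]
force: [-4.5, -1.0, 5.5]
grip_width: 0.0554
```

```bash
python3 - <<'E'
from h import *
o=ctrl.get_obs();print(o["force"],o["grip_width"],np.degrees(o["eef_rot"]))
print(1000*inrack(o["ee_pos"]),1000*inrack(tcp(.128,.085,30)[0]))
for a in [(.132,.082,30),(.1365,.080,30)]: rel(*tcp(*a))
c=ctrl.camera("wrist");save("w10.png",c["pixels"])
E
```

```text
[-4.47397869 -1.00221161  5.51560672] 0.05544239681730601 [-179.93037358   30.03632719   10.03841507]
[ 1.21587122e+02 -1.03661497e-01  1.42699629e+02] [121.59532865   0.         142.50678382]
turn [-0.05  0.04  0.03] shift [ 0.0051 -0.0001  0.0008]
turn [-0.05  0.04  0.03] shift [ 0.01   -0.0001  0.0002]
```

View pics/w10.png

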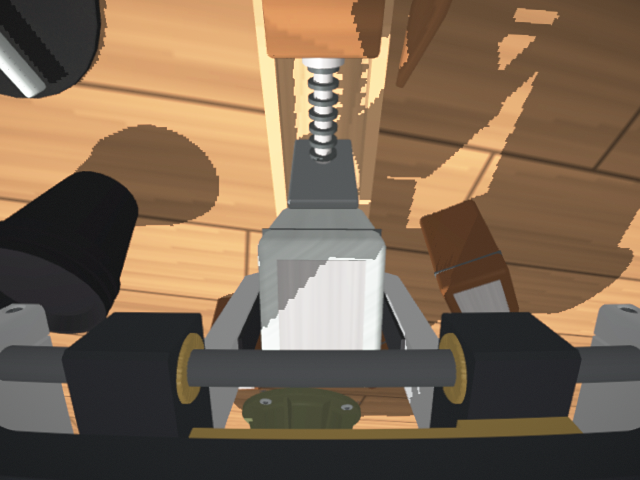

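The follower is moving back (force −4.5 N) and the tin hasn't moved in the jaws: its top is at the same pixels (258–385, 230). Continuing to about 27 mm of travel.

Emit:
send_rows(series=[[0,0,0,0.0025,0,0.0004,-0.3],[0,0,0,0.0051,0,0.0008,-0.3],[0,0,0,0.0076,0,0.0004,-0.3],[0,0,0,0.01,0,0.0002,-0.3],[0,0,0,0.01,0,0.0002,-0.3],[0,0,0,0.01,0,0.0002,-0.3]])

```text
time_s: 14.4
ee_pos: [0.6123, 0.0656, 0.1377]
eef_rot: [-3.14, 0.524, 0.175]
force: [-6.9, -0.8, 7.0]
grip_width: 0.0554
```

```bash
python3 - <<'E'
from h import *
o=ctrl.get_obs();print(o["force"],o["grip_width"],np.degrees(o["eef_rot"]))
print(1000*inrack(o["ee_pos"]),1000*inrack(tcp(.1365,.080,30)[0]))
for a in [(.1392,.08,22.5),(.142,.080,15),(.1437,.08,7.5),(.145,.08,0)]: rel(*tcp(*a))
c=ctrl.camera("wrist");save("w11.png",c["pixels"])
c=ctrl.camera("side");save("s11.png",c["pixels"],(270,140,390,230),6)
E
```

```text
[-6.89403769 -0.76030643  6.96710904] 0.055415954119559525 [-179.93073262   30.03289496   10.03436445]
[ 1.30002973e+02 -1.19714893e-01  1.37695567e+02] [130.09532865   0.         137.50678382]
turn [-0.05  7.53  0.03] shift [-0.0033 -0.0001  0.0036]
turn [-0.06 15.03  0.02] shift [-0.006  -0.0001  0.0078]
turn [-6.000e-02  2.253e+01  2.000e-02] shift [-0.0088 -0.0001  0.0132]
turn [-6.000e-02  3.003e+01  2.000e-02] shift [-0.0112 -0.0001  0.0193]
```

View pics/w11.png

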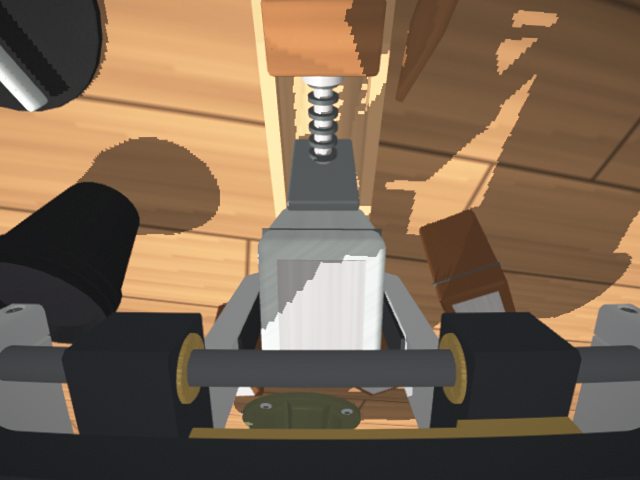

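View pics/s11.png

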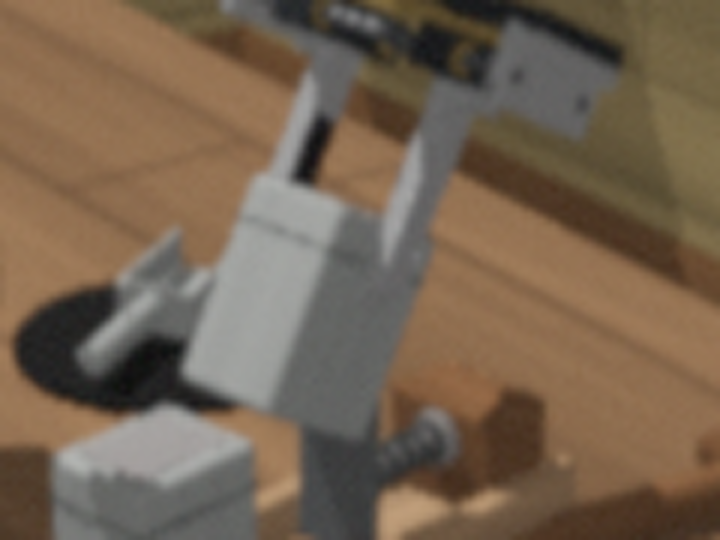

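Tin steady in the grip, follower back by about 27 mm, and the tin's front lower edge (185,375) is just behind and above the old tin. Turning upright.

Emit:
send_rows(series=[[0,3.75,0,-0.0017,0,0.0018,-0.3],[0,7.5,0,-0.0033,0,0.0036,-0.3],[0,11.25,0,-0.0047,0,0.0057,-0.3],[0,15,0,-0.006,0,0.0078,-0.3],[0,15,0,-0.006,0,0.0078,-0.3],[0,15,0,-0.006,0,0.0078,-0.3]])

```text
time_s: 15.1
ee_pos: [0.6028, 0.0639, 0.1333]
eef_rot: [-3.14, 0.263, 0.175]
force: [-6.9, -1.4, 0.8]
grip_width: 0.0559
```

```bash
python3 - <<'E'
from h import *
o=ctrl.get_obs();print(o["force"],o["grip_width"],np.degrees(o["eef_rot"]))
print(1000*inrack(o["ee_pos"]),1000*inrack(tcp(.142,.080,15)[0]))
for a in [(.1437,.08,7.5),(.145,.08,0)]: rel(*tcp(*a))
c=ctrl.camera("wrist");save("w12.png",c["pixels"])
c=ctrl.camera("side");save("s12.png",c["pixels"],(270,140,390,230),6)
E
```

```text
[-6.93989172 -1.43707251  0.84937547] 0.05590165073687753 [-179.92762689   15.08318107   10.01771075]
[ 1.20272850e+02 -9.64327427e-02  1.33303578e+02] [1.20929712e+02 1.38777878e-14 1.33889637e+02]
turn [-0.07  7.58  0.01] shift [-0.0037 -0.0001  0.0037]
turn [-7.000e-02  1.508e+01  1.000e-02] shift [-0.0075 -0.0001  0.009 ]
```

View pics/w12.png

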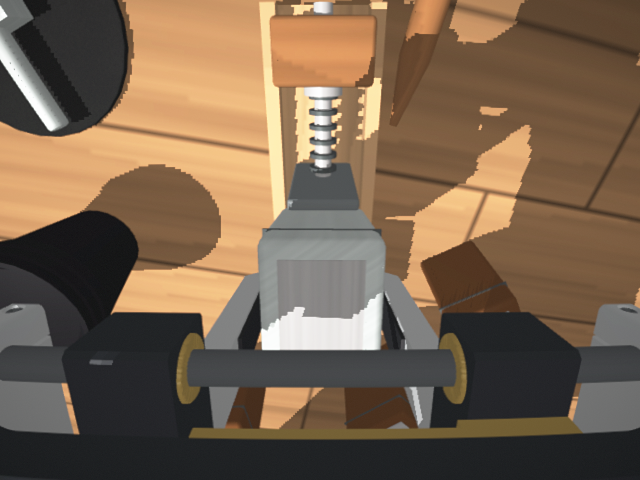

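View pics/s12.png

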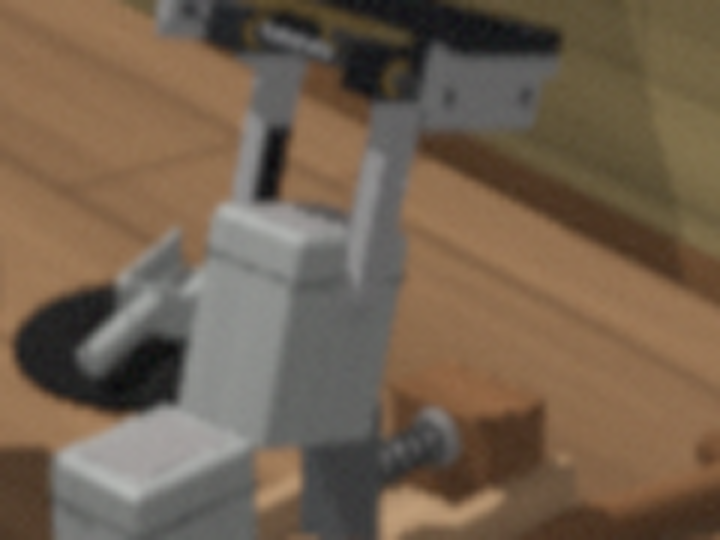

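There is no slip in the jaws (top edge still at row 230) and no contact with the old tin. Finishing the turn.

Emit:
send_rows(series=[[0,3.8,0,-0.0018,0,0.0018,-0.3],[0,7.6,0,-0.0035,0,0.0035,-0.3],[0,11.3,0,-0.0053,0,0.006,-0.3],[0,15.1,0,-0.007,0,0.0085,-0.3],[0,15.1,0,-0.007,0,0.0085,-0.3],[0,15.1,0,-0.007,0,0.0085,-0.3]])

```text
time_s: 15.8
ee_pos: [0.5934, 0.0623, 0.1261]
eef_rot: [-3.14, 0.001, 0.175]
force: [-6.4, -1.3, -3.6]
grip_width: 0.0556
```

```bash
python3 - <<'E'
from h import *
o=ctrl.get_obs();print(o["force"],o["grip_width"],np.degrees(o["eef_rot"]))
print(1000*inrack(o["ee_pos"]),1000*inrack(tcp(.145,.080,0)[0]))
for a in [(.145,.05,0),(.145,.014,0)]: rel(*tcp(*a))
c=ctrl.camera("wrist");save("w13.png",c["pixels"])
W=world(c); q=W[262:330,280:365].reshape(-1,3); q=q[np.isfinite(q[:,2])]
f=np.linalg.lstsq(np.c_[q[:,:2]-q[:,:2].mean(0),np.ones(len(q))],q[:,2],rcond=None)[0]; print(np.degrees(np.arctan(f[:2])),f[2])
c=ctrl.camera("side");save("s13.png",c["pixels"],(270,140,390,230),6)
E
```

```text
[-6.41689126 -1.26521058 -3.56048759] 0.05564459040272795 [-1.79923675e+02  7.73979601e-02  1.00093826e+01]
[ 1.10769981e+02 -3.39173370e-02  1.26051493e+02] [ 1.10700000e+02 -3.46944695e-15  1.26600000e+02]
turn [-0.08  0.08  0.01] shift [-0.      0.      0.0295]
turn [-0.08  0.08  0.01] shift [0.     0.0001 0.0655]
[-0.17239591 -0.17091652] 0.174473169592933
```

View pics/s13.png

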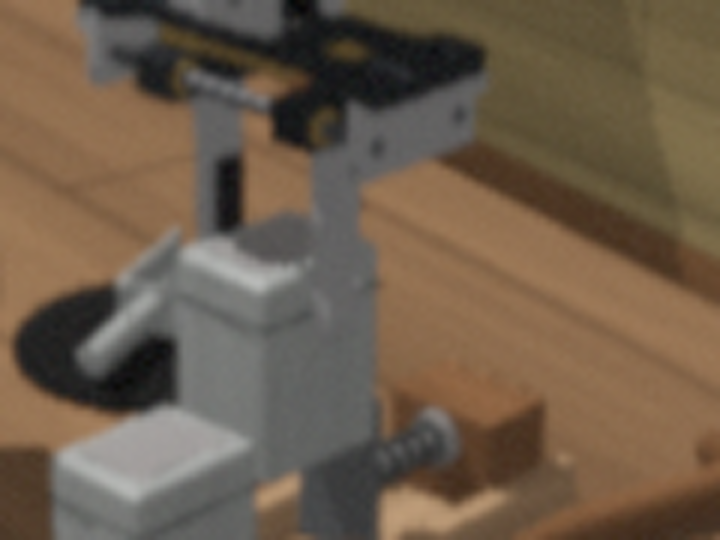

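View pics/w13.png

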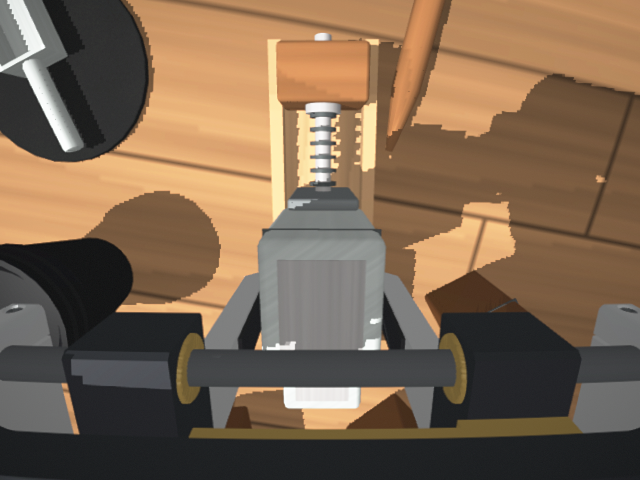

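The tin is upright (top level within 0.2°), its front 5 mm behind the old tin, with the follower held back behind it. Lowering straight down.

Emit:
send_rows(series=[[0,0,0,0,0,0.006,-0.3],[0,0,0,0,0,0.014,-0.3],[0,0,0,0,0,0.022,-0.3],[0,0,0,0,0,0.03,-0.3],[0,0,0,0,0,0.03,-0.3]])

```text
time_s: 16.4
ee_pos: [0.5936, 0.0624, 0.0952]
eef_rot: [-3.14, 0.002, 0.175]
force: [-6.2, -1.7, -5.5]
grip_width: 0.0556
```

```bash
python3 - <<'E'
from h import *
o=ctrl.get_obs();print(o["force"],o["grip_width"],np.degrees(o["eef_rot"]))
print(1000*inrack(o["ee_pos"]),1000*inrack(tcp(.145,.05,0)[0]))
for a in [(.145,.014,0),(.145,.011,0)]: rel(*tcp(*a))
c=ctrl.camera("wrist");save("w14.png",c["pixels"])
W=world(c); q=W[262:330,280:365].reshape(-1,3); q=q[np.isfinite(q[:,2])]
f=np.linalg.lstsq(np.c_[q[:,:2]-q[:,:2].mean(0),np.ones(len(q))],q[:,2],rcond=None)[0]; print(np.degrees(np.arctan(f[:2])),f[2])
E
```

```text
[-6.23768709 -1.70170149 -5.46460651] 0.05557748437199571 [-1.79915008e+02  1.12493016e-01  1.00110134e+01]
[1.10986800e+02 5.41229946e-02 9.52454353e+01] [ 1.10700000e+02 -3.46944695e-15  9.66000000e+01]
turn [-0.08  0.11  0.01] shift [-0.0002  0.0001  0.0346]
turn [-0.08  0.11  0.01] shift [-0.0002  0.0001  0.0376]
[-0.16919254 -0.19888709] 0.14367352958902607
```

Emit:
send_rows(series=[[0,0,0,-0.0002,0,0.008,-0.3],[0,0,0,-0.0002,0,0.016,-0.3],[0,0,0,-0.0002,0,0.024,-0.3],[0,0,0,-0.0002,0,0.03,-0.3],[0,0,0,-0.0002,0,0.0345,-0.3],[0,0,0,-0.0002,0,0.0345,-0.3],[0,0,0,-0.0002,0,0.0345,-0.3]])

```text
time_s: 17.15
ee_pos: [0.5935, 0.0624, 0.0612]
eef_rot: [-3.14, 0.002, 0.175]
force: [-6.0, -1.9, -5.1]
grip_width: 0.0557
```

```bash
python3 - <<'E'
from h import *
o=ctrl.get_obs();print(o["force"],o["grip_width"],np.degrees(o["eef_rot"]))
print(1000*inrack(o["ee_pos"]),1000*inrack(tcp(.145,.014,0)[0]))
for a in [(.1405,.0115,0),(.140,.010,0)]: rel(*tcp(*a))
c=ctrl.camera("wrist");save("w15.png",c["pixels"])
W=world(c); q=W[262:330,280:365].reshape(-1,3); q=q[np.isfinite(q[:,2])]
f=np.linalg.lstsq(np.c_[q[:,:2]-q[:,:2].mean(0),np.ones(len(q))],q[:,2],rcond=None)[0]; print(np.degrees(np.arctan(f[:2])),f[2])
E
```

```text
[-6.04102371 -1.90269399 -5.0830155 ] 0.055667125575352056 [-1.79920264e+02  9.00077461e-02  1.00136147e+01]
[1.10897454e+02 6.41332494e-02 6.11808862e+01] [ 1.10700000e+02 -3.46944695e-15  6.06000000e+01]
turn [-0.08  0.09  0.01] shift [-0.0047  0.0001  0.0031]
turn [-0.08  0.09  0.01] shift [-0.0052  0.0001  0.0046]
[-0.04740559 -0.1539685 ] 0.10962654575497523
```

View pics/w15.png

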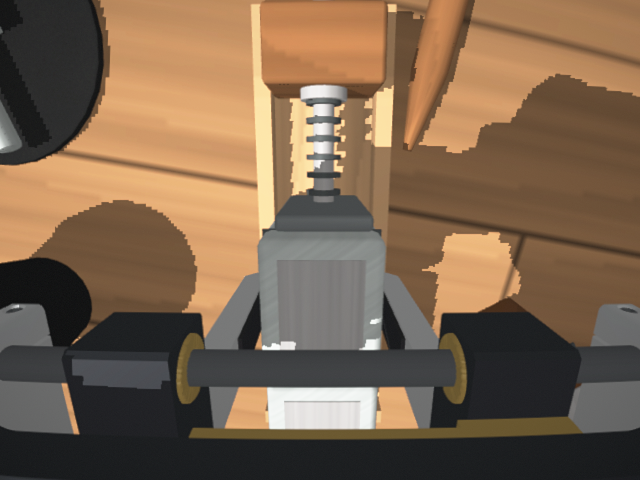

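The tin is in the slot, upright, with its bottom about 4–5 mm above the floor. Lowering the rest, then closing onto the old tin.

Emit:
send_rows(series=[[0,0,0,-0.001,0,0.002,-0.3],[0,0,0,-0.0025,0,0.0035,-0.3],[0,0,0,-0.004,0,0.004,-0.3],[0,0,0,-0.0047,0,0.0045,-0.3],[0,0,0,-0.0047,0,0.0045,-0.3]])

```text
time_s: 17.7
ee_pos: [0.5894, 0.0617, 0.0575]
eef_rot: [-3.14, -0.0, 0.175]
force: [-5.4, -0.7, 0.2]
grip_width: 0.0556
```

```bash
python3 - <<'E'
from h import *
o=ctrl.get_obs();print(o["force"],o["moment"],o["grip_width"],np.degrees(o["eef_rot"]))
print(1000*inrack(o["ee_pos"]),1000*inrack(tcp(.14,.010,0)[0]))
c=ctrl.camera("wrist")
W=world(c); q=W[262:330,280:365].reshape(-1,3); q=q[np.isfinite(q[:,2])]
f=np.linalg.lstsq(np.c_[q[:,:2]-q[:,:2].mean(0),np.ones(len(q))],q[:,2],rcond=None)[0]; print(np.degrees(np.arctan(f[:2])),f[2])
E
```

```text
[-5.35491577 -0.65530472  0.24122242] [-0.11243287  1.17748058  0.15896222] 0.05564763011377096 [-1.79926715e+02 -1.37624849e-02  1.00138625e+01]
[1.06755280e+02 6.05264463e-02 5.75371366e+01] [ 1.05700000e+02 -1.04083409e-14  5.66000000e+01]
[ 0.04380074 -0.06024517] 0.10602282743313414
```

Emit:
send_rows(series=[[0,0,0,-0.0005,0,0.0007,-0.3],[0,0,0,-0.001,0,0.0014,-0.3],[0,0,0,-0.0015,0,0.0017,-0.3],[0,0,0,-0.0015,0,0.0017,-0.3]])

```text
time_s: 18.15
ee_pos: [0.589, 0.0616, 0.0566]
eef_rot: [-3.14, -0.003, 0.175]
force: [-0.4, -0.5, 3.8]
grip_width: 0.0555
```

```bash
python3 - <<'E'
from h import *
o=ctrl.get_obs();print(o["force"],o["moment"],o["grip_width"],np.degrees(o["eef_rot"]))
print(1000*inrack(o["ee_pos"]),1000*inrack(tcp(.14,.010,0)[0]))
c=ctrl.camera("wrist")
W=world(c); q=W[262:330,280:365].reshape(-1,3); q=q[np.isfinite(q[:,2])]
f=np.linalg.lstsq(np.c_[q[:,:2]-q[:,:2].mean(0),np.ones(len(q))],q[:,2],rcond=None)[0]; print(np.degrees(np.arctan(f[:2])),f[2])
E
```

```text
[-0.36227526 -0.48927204  3.84080475] [-0.03113972  0.28143646  0.11009872] 0.05550011720809538 [-1.79936309e+02 -1.74279291e-01  1.00081379e+01]
[1.06269845e+02 1.76076668e-02 5.65602232e+01] [ 1.05700000e+02 -1.04083409e-14  5.66000000e+01]
[ 0.12356923 -0.07979855] 0.1050840314179142
```

On the floor and touching the old tin: the x force fell to about 0 and z rose. Releasing and retreating.

Emit:
send_rows(series=[[0,0,0,0,0,0,0.3],[0,0,0,0,0,0,0.5],[0,0,0,0,0,0,0.6],[0,0,0,0,0,0,0.6],[0,0,0,0,0,-0.02,0.6],[0,0,0,0,0,-0.06,0.6],[0,0,0,0,0,-0.1,0.6],[0,0,0,-0.03,0,-0.14,0.6]])

```text
time_s: 19.0
ee_pos: [0.5594, 0.0563, 0.1971]
eef_rot: [-3.14, -0.002, 0.175]
force: [-0.1, 0.2, 0.9]
grip_width: 0.075
```

Emit:
send_rows(series=[[0,0,0,-0.04,0,-0.01,0.6],[0,0,0,-0.08,0,-0.02,0.6],[0,0,0,-0.08,0,-0.02,0.6]])

```text
time_s: 19.3
ee_pos: [0.4775, 0.0419, 0.2178]
eef_rot: [-3.141, -0.004, 0.174]
force: [0.1, 0.0, 0.3]
grip_width: 0.0752
```

```bash
python3 - <<'E'
from h import *
o=ctrl.get_obs();print(o["force"],o["ee_pos"],o["grip_width"])
c=ctrl.camera("wrist");W=world(c);save("w16.png",c["pixels"])
m=(W[...,2]>.098)&(W[...,2]<.112)
toprect(W,.1,.11,rack(.035,0,0)[:2],.036); toprect(W,.1,.11,rack(.105,0,0)[:2],.036);toprect(W,.1,.11,rack(.07,0,0)[:2],.085); toprect(W,.089,.0975,rack(.144,0,0)[:2],.04)
for n in["side","scene"]:
    c=ctrl.camera(n);save("f%s.png"%n,c["pixels"])
E
```

```text
[0.05239163 0.00615675 0.30836163] [0.47746339 0.04186387 0.21782715] 0.07524074456503249
4672 [322. 185.] [519.5  49.6] [70.4 55.9] 10.27 z 104.6 rack [35.8  0.3]
 slope deg [-0.02  0.03]
5378 [321. 101.] [587.2  62.4] [70.9 55.4] 9.45 z 104.7 rack [104.7   1.1]
 slope deg [ 0.05 -0.06]
10882 [322. 140.] [553.5  56. ] [140.  56.] 10.53 z 104.5 rack [70.3  0.7]
 slope deg [ 0.08 -0.03]
428 [322.  53.] [627.2  68.8] [ 6.6 45.1] 9.4 z 94.0 rack [145.2   0.4]
 slope deg [-10.12  -1.96]
```

View pics/w16.png

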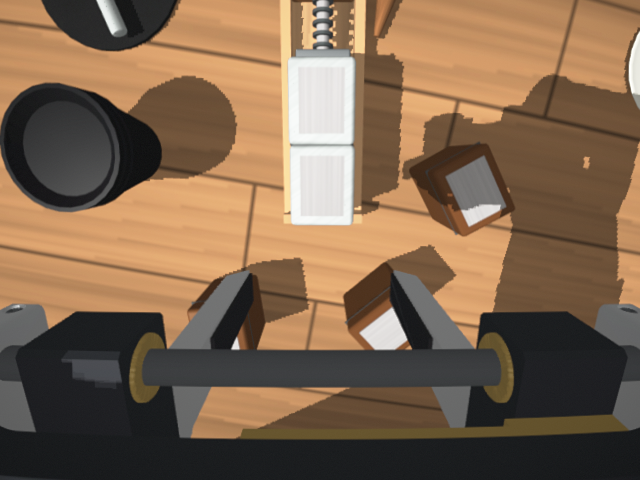

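View pics/fside.png

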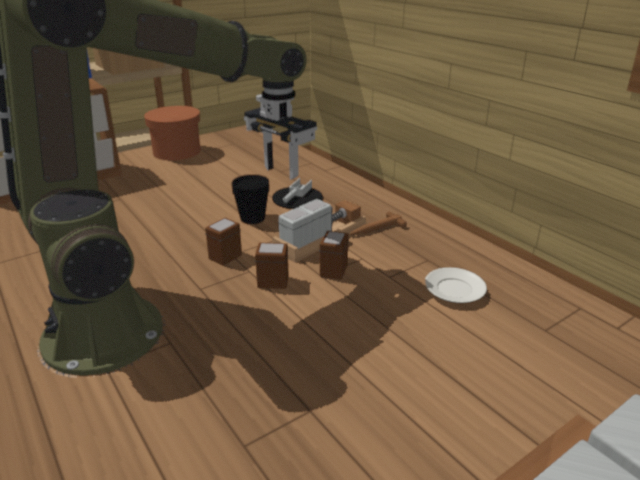

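View pics/fscene.png

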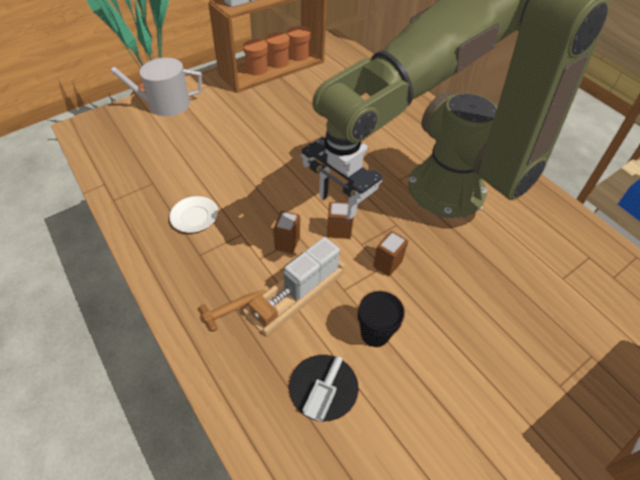

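Both tins are closed up in the lane: wrist (321,185) and (321,100), row 140.0 mm long, tops level at 104.5 mm, follower plate against the back. The pots, saucer, scoop and brown tins are at their original pixels.

```bash
python3 - <<'E'
from h import *
print(ctrl.hand_in())
E
```

```text
the job is handed in; nothing more can be done
None
```

The job is done and handed in at about 19.5 s of the 56 s allowed. The old tin stands against the front board, and the new tin stands behind it with the follower plate pressed against its back.

- **Old tin:** The first pull, at 8 N, slipped and left the tin about 16 mm short. I regripped at 30 N, lifted it about 1 mm and pulled until it met the board with about 5.5 N.
- **New tin:** I gripped it at 60 N, leaned it 30° with its top to the back, pressed the follower back about 27 mm and turned it upright. I then lowered it and moved it forward onto the old tin before letting go.
- **Tin positions:** The row measures 140.0 mm long with its centre at lane x 70.3 mm (ideal 70). Individual centres read 35.8 and 104.7 mm (ideal 35 and 105). Both tops are at about 104.6 mm (ideal 105) and level within 0.1°.
- **Disagreement:** The old tin read 35.1 mm right after the pull and 35.8 mm at the end. That is within the camera's 2 mm accuracy.
- **Bystanders:** By eye in the before and after pictures, the pots, saucer, scoop and brown tins have not moved. I did not measure them.
- **Robot:** The gripper ended clear of everything, with about zero force on the tool.

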